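Sweep the draughtsmen into the drawer of the draughts box

TASK

The game is over: with your fingers, sweep all five draughtsmen off the board over its front edge into the open drawer of the draughts box, sliding them rather than picking any of them up. Then push the drawer fully shut. Leave the espresso cup standing where it is on the board, and do not disturb the other things on the table.

Things in the scene. Friction and masses are not known exactly. Their poses are not given: they have to be found in the camera images.
- box: the draughts box, standing fixed on the table: a wooden box 280 x 280 mm and 75 mm high (origin: centre of its underside; z up) whose flat top is the chequered draughts board, with no raised rim. Its x axis points from the front to the rear; the drawer comes out of the front, towards -x. The board's front edge is the line x = -140 mm, z = 75 mm, its sides are at y = +-140 mm
- edge (a point): the middle of the board's front edge, on top (axes as the box): what is swept over this edge falls into the open drawer
- drawer (a joint): how far the drawer is open, in m: 0 is fully shut, it grows as the drawer comes out of the front (to -x of the box), 0.16 at most. It slides with about 2 N of friction and stays where it is left
- drawer_front (a point): centre of the outer face of the drawer's front panel (axes as the box): an upright dark wooden panel 278 mm wide (along y) and 56 mm high (28 mm above and below this point), 12 mm thick; this point is 34 mm above the table. A brass knob, 18 mm across, stands 20 mm out of it here, so push beside the knob. With the drawer shut the panel's face is 12 mm in front of the board's front edge
- drawer_in (a point): centre of the drawer's green inner floor (axes as the box, moves with the drawer): inside, the drawer is 236 mm long (x) and 228 mm wide (y); its walls are 41 mm high inside and lie below the board
- man1_c (a point): black draughtsman lying flat on the board: a weighted disc 26 mm across, 9 mm thick, about 14 g; this point is its centre, 4.5 mm above the board
- man2_c (a point): bright red draughtsman lying flat on the board: a weighted disc 26 mm across, 9 mm thick, about 14 g; this point is its centre, 4.5 mm above the board
- man3_c (a point): black draughtsman lying flat on the board: a weighted disc 26 mm across, 9 mm thick, about 14 g; this point is its centre, 4.5 mm above the board
- man4_c (a point): bright red draughtsman lying flat on the board: a weighted disc 26 mm across, 9 mm thick, about 14 g; this point is its centre, 4.5 mm above the board
- man5_c (a point): bright red draughtsman lying flat on the board: a weighted disc 26 mm across, 9 mm thick, about 14 g; this point is its centre, 4.5 mm above the board
- cup: bright blue handleless espresso cup, 60 mm across and 58 mm high, standing on the board near one of its rear corners; origin at the centre of its underside; to be left alone
- candle: amber glass candle jar with a brass lid, 74 mm across and 78 mm high, on the table close beside the draughts box; origin at the centre of its underside; to be left alone
- books: two stacked hardback books, 115 x 180 mm, 50 mm high; origin at the centre of its underside; to be left alone
- clock: round brass alarm clock, 96 mm across, 106 mm high; origin at the centre of its underside; to be left alone
- mug: white mug, 82 mm across, 92 mm high; origin at the centre of its underside; to be left alone
- case: blue spectacle case, 60 x 160 mm, 40 mm high; origin at the centre of its underside; to be left alone
- remote: black remote control, 45 x 170 mm, 20 mm high; origin at the centre of its underside; to be left alone

How it is judged:
On the way, in this order (a step that is already met when the one before it is completed fails the run):
1. all five draughtsmen have been swept into the drawer while it is open (x of man1_c in the frame of drawer_in between -0.119 and 0.119 m and y of man1_c in the frame of drawer_in between -0.115 and 0.115 m and z of man1_c in the frame of drawer_in between 0 and 0.041 m and x of man2_c in the frame of drawer_in between -0.119 and 0.119 m and y of man2_c in the frame of drawer_in between -0.115 and 0.115 m and z of man2_c in the frame of drawer_in between 0 and 0.041 m and x of man3_c in the frame of drawer_in between -0.119 and 0.119 m and y of man3_c in the frame of drawer_in between -0.115 and 0.115 m and z of man3_c in the frame of drawer_in between 0 and 0.041 m and x of man4_c in the frame of drawer_in between -0.119 and 0.119 m and y of man4_c in the frame of drawer_in between -0.115 and 0.115 m and z of man4_c in the frame of drawer_in between 0 and 0.041 m and x of man5_c in the frame of drawer_in between -0.119 and 0.119 m and y of man5_c in the frame of drawer_in between -0.115 and 0.115 m and z of man5_c in the frame of drawer_in between 0 and 0.041 m and value of joint drawer above 0.05 m), for 0.2 s.
2. the drawer is pushed fully shut (value of joint drawer below 0.004 m), for 0.2 s.
At the end, for the whole second after the job is handed in: all five draughtsmen lie inside the drawer, the drawer is shut to within 4 mm, and the espresso cup stands upright on the board within 20 mm of where it was (x of man1_c in the frame of drawer_in between -0.119 and 0.119 m and y of man1_c in the frame of drawer_in between -0.115 and 0.115 m and z of man1_c in the frame of drawer_in between 0 and 0.041 m and x of man2_c in the frame of drawer_in between -0.119 and 0.119 m and y of man2_c in the frame of drawer_in between -0.115 and 0.115 m and z of man2_c in the frame of drawer_in between 0 and 0.041 m and x of man3_c in the frame of drawer_in between -0.119 and 0.119 m and y of man3_c in the frame of drawer_in between -0.115 and 0.115 m and z of man3_c in the frame of drawer_in between 0 and 0.041 m and x of man4_c in the frame of drawer_in between -0.119 and 0.119 m and y of man4_c in the frame of drawer_in between -0.115 and 0.115 m and z of man4_c in the frame of drawer_in between 0 and 0.041 m and x of man5_c in the frame of drawer_in between -0.119 and 0.119 m and y of man5_c in the frame of drawer_in between -0.115 and 0.115 m and z of man5_c in the frame of drawer_in between 0 and 0.041 m and value of joint drawer below 0.004 m and distance of cup from where it was at the start of the episode below 0.02 m and angle between cup's own z axis and vertical below 0.15 rad); the robot touches nothing.
It fails at once if a draughtsman is lifted (its centre more than 15 mm higher than when it lies on the board) (height (world z) of any of man1_c, man2_c, man3_c, man4_c, man5_c above 0.095 m).
It fails at once if the cup is moved by more than 20 mm or tipped (not (distance of cup from where it was at the start of the episode below 0.02 m and angle between cup's own z axis and vertical below 0.15 rad)).
It fails at once if another thing on the table is moved by more than 20 mm (distance of any of candle, books, clock, mug, case, remote from where it was at the start of the episode above 0.02 m).
It also fails if it takes over 69 s, if anything falls off the work surface, if the arm or the gripper's body presses on something with over 40 N, if the wrist force passes 120 N, or if a joint passes its speed limit or range.

ROBOT

A 6-joint arm with a two-finger parallel gripper is mounted at the origin on the work surface. World frame = base frame: x ahead of the robot, y to its left, z up, the work surface at z = 0. Lengths are in m, angles in rad, forces in N, time in s.
With the tool pointing down it reaches from about 0.3 to 0.775 m from the base axis. Payload 14.6 kg.
Tool frame: the origin (TCP) lies at the very end of the fingers, on their centre line; the grasp point (between the pads) lies 19 mm behind it; z points along the fingers, x is the direction in which the jaws open and shut, and the axes are right-handed (so a half turn about z gives the same grasp; the last joint's range is limited). The gripper opens to 94 mm and grips with 3 to 60 N. Pads are 16 mm wide; open, the fingers measure 119 mm over their backs; the gripper's body (75 mm by 177 mm) begins 78 mm behind the grasp point.
Start: joints at [1.203, 0.3, 1.521, -0, 1.321, -0.067], TCP at [0.163, 0.525, 0.205] pointing down, gripper open.
Joint ranges: [-3.03, 3.03], [-0.79, 2.21], [0.23, 2.52], [-1.04, 4.18], [0, 3.07], [-2.55, 2.55]. Speed limits (rad/s): [2.22, 2.22, 2.57, 3.14, 3.14, 3.14].

INTERFACE

Orientations are given as [roll, pitch, yaw] about the fixed x, y, z axes, in that order (R = Rz(yaw) Ry(pitch) Rx(roll)).
In Python, from station import ctrl gives the robot as it stands.
- The arm moves only by the shell command python3 -m inch 'ROWS' [FORCE]. ROWS is JSON, one flat list of numbers, 7 for each row, row after row: the shift along the tool's x, y, z in cm, then the turn, a rotation vector about the tool's x, y, z in rad, then the opening, from 0 (shut) to 1 (fully open). In form: [tx, ty, tz, wx, wy, wz, claw, tx, ty, tz, wx, wy, wz, claw, ...]. A call has 1 to 20 rows; each row shifts and turns the commanded pose from where the row before left it, along the tool's axes as they then stand; what a row does not reach is not made up. A row lasts 1/8 s, in which the tool goes at most 62.5 mm and 10.7 degrees, less where a joint would pass 70% of its speed; a pose out of reach is approached as far as the arm can. A call is refused whole if a number of a shift passes 6.25 or a number of a turn 0.188, either way. A call with a gripper value outside its range is refused whole. The fingers move at their own pace and stop on an object; FORCE is the grip in N (left out, the last holds). Time passes only in rows, so rows that do not move let the fingers close. It gives the time, the measured TCP pose, the force and the opening at its end, in the units of the state.
- ctrl.get_obs(): the state, without advancing time (a new reading comes with each control period).
- ctrl.camera(name): name is "scene" or "top"; returns (picture, depth): 384x512x3 uint8, red, green, blue; 384x512 float32, m along the optical axis (not along the pixel's ray), 0 where there is no reading.
- ctrl.camera_params(name): a dict with "vertical_fov" (degrees; the focal length in pixels is half the picture's height over the tangent of half this angle, whatever the lens; pixels are square), "cx", "cy" (the principal point, pixels), "distortion" ([k1, k2, p1, p2, k3] as OpenCV has them; the pictures are not rectified), "camera_from_world" (4x4, takes a point from world to camera coordinates). Camera axes: x right, y down, z forward; pixel columns grow to the right and rows downward; lengths in m; the calibration is good to about 2 mm. A picture is of the moment at which its call begins. camera_params takes no time and is no camera call.
- ctrl.hand_in(): hands the job in, once; it reports no verdict.
Trained networks look in the newest picture that a camera, given by its name, has taken for a name from the list of things; names that differ only in an ending like _2 or _b are one class to them, and where a whole thing is asked for, a point or a joint stands for the part that bears it (a point fixed in the world has none). Each returns a list of dicts, best first, with "score" (0 to 1); they miss things now and then, are a little off and sometimes report something else, mostly with a low value. They report only what shows in the picture. A call takes as long as a camera call.
- ctrl.spot_in(camera, label): "bbox" ([centre column, centre row, width, height] in pixels, round what is visible of it).
- ctrl.place_of(camera, label): "centre" ([column, row] in pixels: a listed point, or the origin of a listed thing).
The state is a dict: "time_s": time; "qpos": joint angles; "joint_vel": joint speeds; "tau": joint torques, N m; "ee_pos": TCP position; "eef_rot": TCP orientation; "force": force on the tool from outside, world axes, zero at the start; "moment": the same for the moment, N m; "grip_width": finger opening in m.
Only numpy, scipy, OpenCV 4.12 (cv2) and the standard library are available. Lean on these libraries where they do the work, as an engineer would, in place of code of your own. Each camera call takes 0.05 s, during which the arm holds its last target. There are 200 camera calls.

## Working session

There is one attempt and no reset: what is moved stays moved. The work goes in short steps, Python scripts to look and compute and a shell command to move; the robot and the scene stay as the last step left them, time stands still between calls to the robot, and variables do not carry over. Pictures are saved under pics/ and viewed, about 8 in all and at most 12, crops included, and the job is handed in when it is done.

```bash
mkdir -p pics; cat > h.py <<'E'
import numpy as np, cv2
from station import ctrl
def cam(n):
    p=ctrl.camera_params(n); f=192/np.tan(np.radians(p["vertical_fov"])/2)
    K=np.array([[f,0,p["cx"]],[0,f,p["cy"]],[0,0,1]]); return K,np.array(p["distortion"],float),np.array(p["camera_from_world"])
def ray(n,uv,z):
    K,d,T=cam(n); q=cv2.undistortPoints(np.array(uv,float).reshape(-1,1,2),K,d).reshape(-1,2)
    W=np.linalg.inv(T); r=np.c_[q,np.ones(len(q))]@W[:3,:3].T; o=W[:3,3]
    return o+r*((z-o[2])/r[:,2])[:,None]
def shot(n,f):
    im,d=ctrl.camera(n); cv2.imwrite(f"pics/{f}.png",im[:,:,::-1]); return im,d
E
python3 - <<'E'
from h import *
Z=dict(edge=.075,drawer_front=.034,man1_c=.0795,man2_c=.0795,cup=.075,candle=0,books=0,clock=0,mug=0,case=0,remote=0,drawer_in=.012,box=0)
for c in("top","scene"):
    im,d=shot(c,c+"0")
    for k,z in Z.items():
        for r in ctrl.place_of(c,k)[:6]:
            if r["score"]>.3: print(c,k,round(r["score"],2),np.round(r["centre"],1),ray(c,[r["centre"]],z)[0].round(3))
o=ctrl.get_obs();print(o["time_s"],o["ee_pos"],o["eef_rot"])
E
```

```text
top edge 0.72 [293.1 197. ] [ 0.541 -0.093  0.075]
top edge 0.57 [133.9 262.4] [0.326 0.388 0.075]
top edge 0.39 [216.4 182.6] [0.58  0.148 0.075]
top man1_c 0.57 [278.8 231.4] [ 0.432 -0.05   0.079]
top man2_c 0.46 [238.8 217.8] [0.47  0.074 0.079]
top cup 0.63 [221.1 236.2] [0.413 0.126 0.075]
top candle 0.87 [265.  147.2] [ 0.722 -0.001  0.   ]
top books 0.9 [140.8 163.9] [0.654 0.413 0.   ]
top books 0.66 [220.3 199.2] [0.541 0.142 0.   ]
top clock 0.8 [133.8 260.8] [0.333 0.411 0.   ]
top mug 0.77 [115.9 215. ] [0.48  0.482 0.   ]
top case 0.77 [419.5 256.7] [ 0.37  -0.505  0.   ]
top drawer_in 0.77 [298.4 199.3] [ 0.545 -0.114  0.012]
top box 0.57 [248.3 207. ] [0.517 0.049 0.   ]
top box 0.44 [419.7 258.6] [ 0.364 -0.505  0.   ]
scene edge 0.81 [249.9 201.7] [ 0.543 -0.086  0.075]
scene drawer_front 0.89 [220.9 229.2] [ 0.56  -0.227  0.034]
scene man1_c 0.59 [242.5 177.1] [ 0.431 -0.045  0.079]
scene man2_c 0.39 [273.2 166.9] [0.457 0.084 0.079]
scene cup 0.65 [274.1 159.1] [0.422 0.115 0.075]
scene cup 0.5 [221.1 230.8] [ 0.59  -0.242  0.075]
scene candle 0.68 [294.6 237.4] [ 0.729 -0.013  0.   ]
scene candle 0.55 [274.7 168.3] [0.412 0.128 0.   ]
scene books 0.56 [364.3 176. ] [0.662 0.409 0.   ]
scene clock 0.77 [317.  130.7] [0.34  0.421 0.   ]
scene mug 0.93 [349.8 145.4] [0.496 0.48  0.   ]
scene case 0.6 [129.7 238.6] [ 0.381 -0.516  0.   ]
scene remote 0.67 [134.8 282.5] [ 0.554 -0.575  0.   ]
scene remote 0.53 [293.8 236.1] [ 0.723 -0.012  0.   ]
scene drawer_in 0.62 [246.3 214.6] [ 0.547 -0.107  0.012]
scene drawer_in 0.58 [306.4 173.4] [0.519 0.212 0.012]
1.4 [0.1629707  0.52529649 0.20542692] [3.14158270e+00 4.23270225e-05 1.26995799e+00]
```

View pics/top0.png

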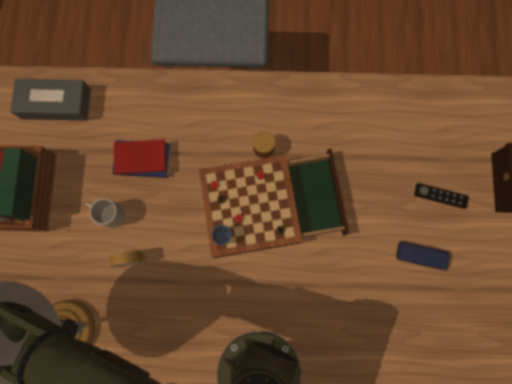

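View pics/scene0.png

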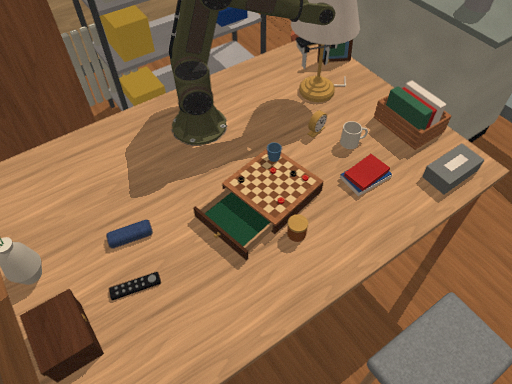

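The board's front faces world -y. The board corners in the top view are roughly (200,169), (287,156), (301,242) and (212,256). The drawer is open to the right, the cup is at (221,235) and the candle is at (264,143).

```bash
python3 - <<'E'
from h import *
im,d=ctrl.camera("top")
print(ray("top",[[200,169],[287,156],[301,242],[212,256],[330,150],[347,235]],.075).round(3))
hsv=cv2.cvtColor(im,cv2.COLOR_RGB2HSV)
c=cv2.resize(im[130:270,190:360],None,fx=4.5,fy=4.5,interpolation=cv2.INTER_CUBIC)
cv2.imwrite("pics/topc.png",c[:,:,::-1])
im2,_=ctrl.camera("scene")
cv2.imwrite("pics/scc.png",cv2.resize(im2[135:260,185:335],None,fx=4.8,fy=4.8,interpolation=cv2.INTER_CUBIC)[:,:,::-1])
# board by depth: points at z~.075
K,D,T=cam("top")
v,u=np.mgrid[140:265,190:310]; q=cv2.undistortPoints(np.c_[u.ravel(),v.ravel()].astype(float).reshape(-1,1,2),K,D).reshape(-1,2)
P=(np.c_[q,np.ones(len(q))]*d[v.ravel(),u.ravel()][:,None]-T[:3,3])@T[:3,:3]
m=abs(P[:,2]-.077)<.012; r=cv2.minAreaRect(P[m,:2].astype(np.float32)); print(m.sum(),r,cv2.boxPoints(r).round(3), np.median(P[m,2]))
E
```

```text
[[ 0.623  0.202  0.075]
 [ 0.672 -0.072  0.075]
 [ 0.401 -0.119  0.075]
 [ 0.352  0.151  0.075]
 [ 0.695 -0.208  0.075]
 [ 0.426 -0.259  0.075]]
8057 ((0.5497301816940308, 0.02554728090763092), (0.34332484006881714, 0.3304748833179474), 11.117369651794434) [[ 0.349  0.155]
 [ 0.413 -0.17 ]
 [ 0.75  -0.103]
 [ 0.686  0.221]] 0.07556024375939642
```

View pics/topc.png

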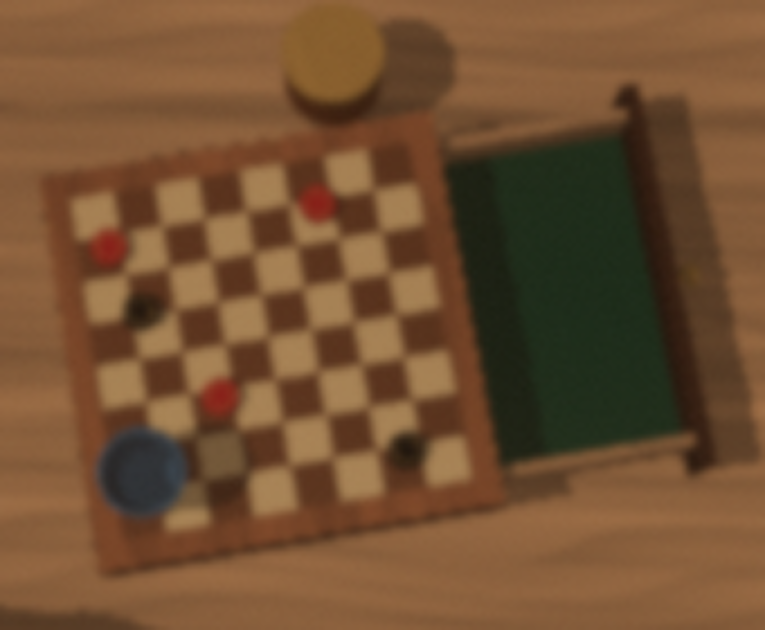

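View pics/scc.png

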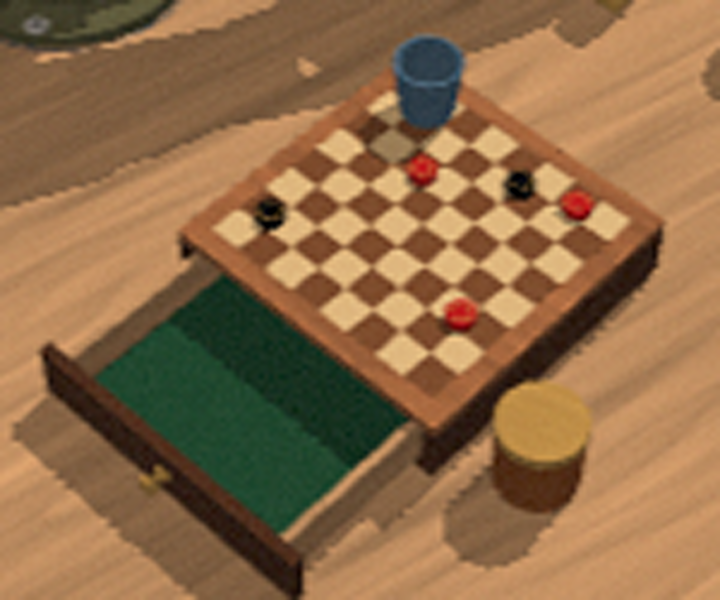

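```bash
cat >> h.py <<'E'
def pose():
    o=ctrl.get_obs(); return o
E
python3 - <<'E'
from h import *
cor=np.array([(42,178),(437,114),(505,502),(102,574)],float)
px=lambda c:np.array([190,130])+(np.array(c)+.5)/4.5-.5
sx=lambda c:np.array([185,135])+(np.array(c)+.5)/4.8-.5
C=ray("top",px(cor),.075)[:,:2]
S=ray("scene",sx([(664,222),(430,437),(180,230),(390,70)]),.075)[:,:2]
# same order: rear-left(+?)...
M=np.array([[.14,-.14],[-.14,-.14],[-.14,.14],[.14,.14]])
def fit(W):
    a=M-M.mean(0);b=W-W.mean(0); th=np.arctan2((a[:,0]*b[:,1]-a[:,1]*b[:,0]).sum(),(a*b).sum()); 
    R=np.array([[np.cos(th),-np.sin(th)],[np.sin(th),np.cos(th)]]); return th,W.mean(0),np.abs(a@R.T-b).max()
print(fit(C),"\n",fit(S))
th,t,_=fit(C); ths,ts,_=fit(S); th=(th+ths)/2;t=(t+ts)/2
R=np.array([[np.cos(th),-np.sin(th)],[np.sin(th),np.cos(th)]])
print(th,t)
mt=ray("top",px([(317,204),(108,249),(144,309),(219,398),(405,450)]),.082)[:,:2]
ms=ray("scene",sx([(460,314),(576,206),(519,186),(422,170),(270,213)]),.082)[:,:2]
print("men box",((mt-t)@R).round(3).tolist(),((ms-t)@R).round(3).tolist())
print("cup",((ray("top",px([(142,472)]),.133)[:,:2]-t)@R).round(3),((ray("scene",sx([(428,60)]),.133)[:,:2]-t)@R).round(3))
print("candle",((ray("top",px([(334,54)]),.078)[:,:2]-t)@R).round(3))
print("panel top outer",((ray("top",px([(640,92),(712,460)]),.062)[:,:2]-t)@R).round(3))
print("panel s",((ray("scene",sx([(44,348),(298,572)]),.062)[:,:2]-t)@R).round(3))
np.savez("box.npz",th=th,t=t)
E
cat >> h.py <<'E'
def go(x,y,z):
    "shift in cm along tool axes to box-frame x,y and world z, assuming tool down"
    from scipy.spatial.transform import Rotation as Ro
    b=np.load("box.npz"); th=float(b["th"]); R=np.array([[np.cos(th),-np.sin(th)],[np.sin(th),np.cos(th)]])
    o=ctrl.get_obs(); w=np.r_[R@[x,y]+b["t"],z]; A=Ro.from_euler("xyz",o["eef_rot"]).as_matrix()
    return (A.T@(w-o["ee_pos"])*100).round(2)
def where():
    b=np.load("box.npz"); th=float(b["th"]); R=np.array([[np.cos(th),-np.sin(th)],[np.sin(th),np.cos(th)]])
    o=ctrl.get_obs(); return ((o["ee_pos"][:2]-b["t"])@R).round(4),o["ee_pos"].round(4),(o["eef_rot"][2]-(th-np.pi/2)).round(4),o["force"].round(2),o["grip_width"],o["time_s"]
E
python3 -c "
from h import *;print(where(),go(-.1,.1,.2))"
```

```text
(np.float64(1.7640503904372271), array([0.51259306, 0.04096387]), np.float64(0.0022372617387493576)) 
 (np.float64(1.7885438235993878), array([0.51712507, 0.03126907]), np.float64(0.01819886663469268))
1.7762971070183076 [0.51485907 0.03611647]
men box [[-0.042, -0.085], [0.106, -0.08], [0.088, -0.033], [0.048, 0.037], [-0.071, 0.094]] [[-0.046, -0.084], [0.1, -0.081], [0.085, -0.033], [0.043, 0.036], [-0.074, 0.095]]
cup [[0.104 0.083]] [[0.102 0.084]]
candle [[-0.074 -0.191]]
panel top outer [[-0.284 -0.129]
 [-0.278  0.137]]
panel s [[-0.28   0.14 ]
 [-0.287 -0.143]]
(array([0.5507, 0.2447]), array([0.1629, 0.5253, 0.2054]), np.float64(1.0645), array([ 0.4 , -0.01,  0.26]), 0.09384202150529952, 1.5) [-49.89  44.21   0.55]
```

```bash
python3 - <<'E'
from h import *
b=np.load("box.npz");old=float(b["th"]);to=b["t"]
np.savez("box.npz",th=1.764,t=np.array([.5126,.0410]))
R=lambda a:np.array([[np.cos(a),-np.sin(a)],[np.sin(a),np.cos(a)]])
a=np.array([[-.044,-.0845],[.103,-.0805],[.0865,-.033],[.0455,.0365],[-.0725,.0945],[.103,.0835],[-.074,-.191],[-.282,-.136],[-.281,.138]])
print(((a@R(old).T+to-np.array([.5126,.0410]))@R(1.764)).round(3))
print(where(),go(.03,.04,.2))
E
```

```text
[[-0.048 -0.086]
 [ 0.099 -0.081]
 [ 0.082 -0.033]
 [ 0.04   0.036]
 [-0.079  0.092]
 [ 0.097  0.083]
 [-0.077 -0.193]
 [-0.286 -0.141]
 [-0.288  0.133]]
(array([0.5424, 0.2502]), array([0.1629, 0.5253, 0.2054]), np.float64(1.0768), array([ 0.4 , -0.01,  0.26]), 0.09384202150529952, 1.5) [-35.15  42.8    0.55]
```

```bash
python3 -m inch '[0,0,0,0,0,0.18,0.17,0,0,0,0,0,0.18,0.17,0,0,0,0,0,0.18,0.17,0,0,0,0,0,0.18,0.17,0,0,0,0,0,0.18,0.17,0,0,0,0,0,0.177,0.17,0,0,0,0,0,0,0.17]' 
python3 -c "
from h import *;print(where(),go(-.04,.09,.18))"
```

```text
time_s: 2.38
ee_pos: [0.163, 0.5253, 0.2055]
eef_rot: [-3.142, 0.0, 0.194]
force: [0.2, 0.4, 0.0]
grip_width: 0.0278
(array([0.5424, 0.2502]), array([0.163 , 0.5253, 0.2055]), np.float64(0.0009), array([0.2 , 0.42, 0.04]), 0.027788740186463615, 2.375) [15.97 58.26  2.54]
```

```bash
python3 -m inch '[1.33,4.85,0,0,0,0,0.17,1.33,4.85,0,0,0,0,0.17,1.33,4.85,0,0,0,0,0.17,1.33,4.85,0,0,0,0,0.17,1.33,4.85,0,0,0,0,0.17,1.33,4.85,0,0,0,0,0.17,1.33,4.85,0,0,0,0,0.17,1.33,4.85,0,0,0,0,0.17,1.33,4.85,0,0,0,0,0.17,1.33,4.85,0,0,0,0,0.17,1.33,4.85,0,0,0,0,0.17,1.33,4.85,0,0,0,0,0.17,0,0,0,0,0,0,0.17,0,0,0,0,0,0,0.17]' 
python3 -c "
from h import *
print(where(),go(-.039,.092,.0785))
shot('top','top1');im,_=ctrl.camera('scene')
cv2.imwrite('pics/sc1.png',cv2.resize(im[100:275,185:335],None,fx=4,fy=4,interpolation=cv2.INTER_CUBIC)[:,:,::-1])"
```

```text
time_s: 4.12
ee_pos: [0.4309, -0.015, 0.2054]
eef_rot: [-3.141, 0.0, 0.195]
force: [-0.3, 1.0, 0.5]
grip_width: 0.0159
(array([-0.0392,  0.0909]), array([ 0.4309, -0.015 ,  0.2054]), np.float64(0.0021), array([-0.26,  1.  ,  0.52]), 0.015919738030899366, 4.125) [-0.11 -0.02 12.69]
```

View pics/sc1.png

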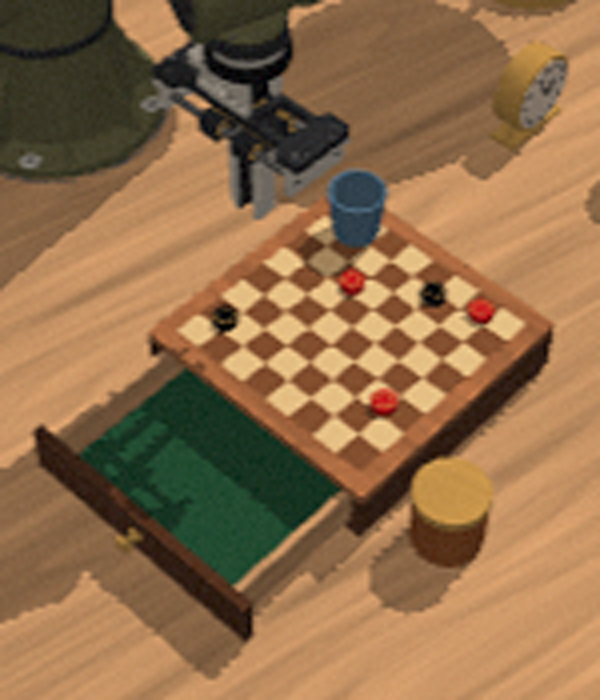

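```bash
python3 -m inch '[0,0,4,0,0,0,0.17,0,0,4,0,0,0,0.17,0,0,3,0,0,0,0.17,0,0,1.2,0,0,0,0.17,0,0,0.4,0,0,0,0.17,0,0,0,0,0,0,0.17]'
python3 -c "
from h import *
print(where())"
python3 -m inch '[0,1,0,0,0,0,0.17,0,1,0,0,0,0,0.17,0,1,0,0,0,0,0.17,0.15,1,0,0,0,0,0.17,0.15,1,0,0,0,0,0.17,0.15,1,0,0,0,0,0.17,0.15,1,0,0,0,0,0.17,0.15,1,0,0,0,0,0.17,0.15,1,0,0,0,0,0.17,0.15,1,0,0,0,0,0.17,0,0.5,0,0,0,0,0.17,0,0,0,0,0,0,0.17,0,0,-1.5,0,0,0,0.17]'
python3 -c "
from h import *
print(where())
im,_=ctrl.camera('scene')
cv2.imwrite('pics/sc2.png',cv2.resize(im[100:275,185:335],None,fx=3.4,fy=3.4,interpolation=cv2.INTER_CUBIC)[:,:,::-1])"
```

```text
time_s: 4.97
ee_pos: [0.4316, -0.0151, 0.0802]
eef_rot: [3.141, -0.001, 0.194]
force: [0.4, -0.0, 0.5]
grip_width: 0.0163
(array([-0.0395,  0.0902]), array([ 0.4316, -0.0151,  0.0802]), np.float64(0.0003), array([ 0.39, -0.03,  0.48]), 0.016276253848261552, 4.975)
time_s: 6.6
ee_pos: [0.4611, -0.116, 0.0943]
eef_rot: [-3.141, 0.002, 0.193]
force: [0.9, 0.0, -0.5]
grip_width: 0.016
(array([-0.1442,  0.0807]), array([ 0.4611, -0.116 ,  0.0943]), np.float64(-0.0001), array([ 0.92,  0.04, -0.47]), 0.01604181969066058, 6.6)
```

View pics/sc2.png

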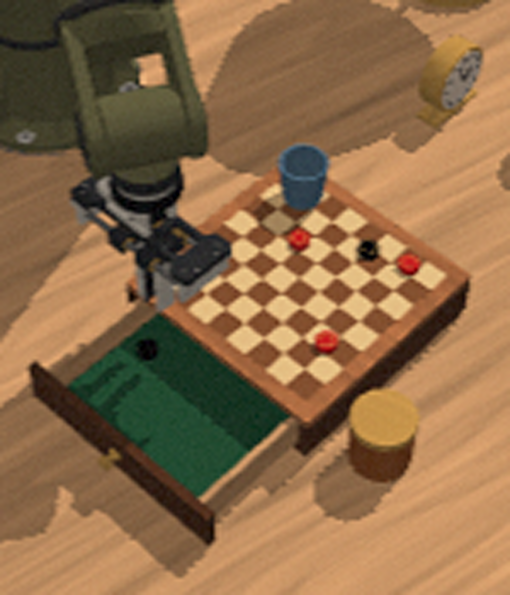

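The first man is in the drawer. Next is the red man near the cup.

```bash
python3 -m inch '[0,0,-4,0,0,0,0.17,1,-4,0,0,0,0,0.17,1,-4,0,0,0,0,0.17,1,-4,0,0,0,0,0.17,1,-4,0,0,0,0,0.17,1,-4,0,0,0,0,0.17,0,-1,0,0,0,0,0.17,0,0,0,0,0,0,0.17,0,0,0,0,0,0,0.17]'
python3 -c "
from h import *
print(where(),go(.066,.031,.079))"
```

```text
time_s: 7.78
ee_pos: [0.4705, 0.0985, 0.1347]
eef_rot: [3.141, -0.0, 0.192]
force: [-0.3, -0.2, -0.5]
grip_width: 0.0159
(array([0.0645, 0.0302]), array([0.4705, 0.0985, 0.1347]), np.float64(-0.001), array([-0.35, -0.18, -0.46]), 0.015923166978671313, 7.775) [-0.08 -0.15  5.57]
```

```bash
python3 -m inch '[0,-0.1,3,0,0,0,0.17,0,0,1.5,0,0,0,0.17,0,0,0.8,0,0,0,0.17,0,0,0.25,0,0,0,0.17,0,0,0,0,0,0,0.17]'
python3 -c "
from h import *
print(where())"
python3 -m inch '[0,0.8,0,0,0,0,0.17,0,1,0,0,0,0,0.17,0,1.2,0,0,0,0,0.17,0,1.3,0,0,0,0,0.17,0,1.3,0,0,0,0,0.17,0,1.3,0,0,0,0,0.17,0,1.3,0,0,0,0,0.17,0,1.3,0,0,0,0,0.17,0,1.3,0,0,0,0,0.17,0,1.3,0,0,0,0,0.17,0,1.3,0,0,0,0,0.17,0,1.3,0,0,0,0,0.17,0,1.3,0,0,0,0,0.17,0,1.2,0,0,0,0,0.17,0,1,0,0,0,0,0.17,0,1,0,0,0,0,0.17,0,1,0,0,0,0,0.17,0,0.8,0,0,0,0,0.17,0,0,0,0,0,0,0.17,0,0,-2,0,0,0,0.17]'
python3 -c "
from h import *
print(where(),go(-.010,-.086,.10))
im,_=ctrl.camera('scene')
cv2.imwrite('pics/sc3.png',cv2.resize(im[100:275,185:335],None,fx=3.4,fy=3.4,interpolation=cv2.INTER_CUBIC)[:,:,::-1])"
```

```text
time_s: 8.4
ee_pos: [0.4705, 0.1003, 0.0793]
eef_rot: [3.142, -0.001, 0.193]
force: [0.4, -0.6, 0.5]
grip_width: 0.0163
(array([0.0663, 0.0299]), array([0.4705, 0.1003, 0.0793]), np.float64(-0.0003), array([ 0.44, -0.61,  0.48]), 0.016258660026827403, 8.4)
time_s: 10.9
ee_pos: [0.5098, -0.1054, 0.098]
eef_rot: [-3.14, 0.002, 0.193]
force: [0.6, 0.3, -0.2]
grip_width: 0.0158
(array([-0.1432,  0.0309]), array([ 0.5098, -0.1054,  0.098 ]), np.float64(-0.0002), array([ 0.6 ,  0.33, -0.19]), 0.01579893695310957, 10.9) [ 11.69 -13.32  -0.21]
```

View pics/sc3.png

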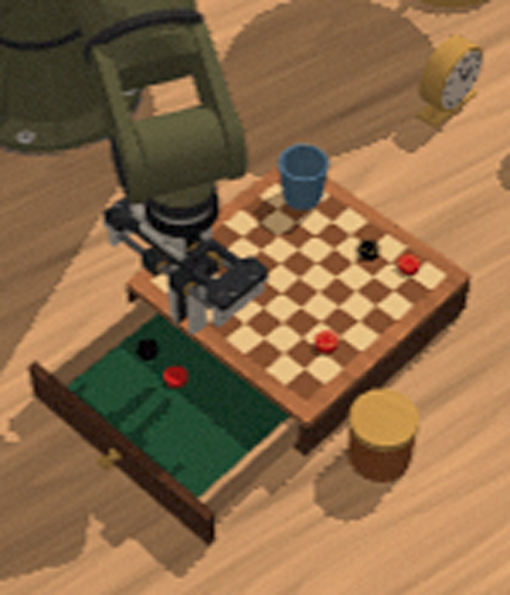

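```bash
python3 -m inch '[0,0,-3,0,0,0,0.17,2.9,-3.3,0,0,0,0,0.17,2.9,-3.3,0,0,0,0,0.17,2.9,-3.3,0,0,0,0,0.17,2.9,-3.4,0,0,0,0,0.17,0,0,0,0,0,0,0.17,0,0,0,0,0,0,0.17,0,0,3,0,0,0,0.17,0,0,1.1,0,0,0,0.17,0,0,0.6,0,0,0,0.17,0,0,0.2,0,0,0,0.17,0,0,0,0,0,0,0.17]'
python3 -c "
from h import *
print(where())"
python3 -m inch '[0,0.8,0,0,0,0,0.17,0,1,0,0,0,0,0.17,0,1.2,0,0,0,0,0.17,-0.15,1.3,0,0,0,0,0.17,-0.15,1.3,0,0,0,0,0.17,-0.15,1.3,0,0,0,0,0.17,-0.15,1.3,0,0,0,0,0.17,-0.15,1.2,0,0,0,0,0.17,-0.15,1,0,0,0,0,0.17,-0.15,1,0,0,0,0,0.17,-0.15,1,0,0,0,0,0.17,0,1,0,0,0,0,0.17,0,0,0,0,0,0,0.17,0,0,-2,0,0,0,0.17]'
python3 -c "
from h import *
print(where(),go(.108,-.033,.10))"
```

```text
time_s: 12.45
ee_pos: [0.5991, 0.047, 0.0805]
eef_rot: [3.141, -0.001, 0.193]
force: [0.5, -0.6, 0.4]
grip_width: 0.0161
(array([-0.0108, -0.0861]), array([0.5991, 0.047 , 0.0805]), np.float64(-0.0003), array([ 0.5 , -0.59,  0.37]), 0.01609915755056425, 12.45)
time_s: 14.2
ee_pos: [0.612, -0.0865, 0.0988]
eef_rot: [-3.14, 0.003, 0.193]
force: [-0.2, 0.4, 0.6]
grip_width: 0.0159
(array([-0.1443, -0.0731]), array([ 0.612 , -0.0865,  0.0988]), np.float64(-0.0003), array([-0.15,  0.36,  0.62]), 0.01591206577888306, 14.2) [ -4.02 -25.23  -0.08]
```

```bash
python3 -m inch '[0,0,-3,0,0,0,0.17,-0.8,-5.2,0,0,0,0,0.17,-0.8,-5.2,0,0,0,0,0.17,-0.8,-5.2,0,0,0,0,0.17,-0.8,-5.2,0,0,0,0,0.17,-0.8,-5.2,0,0,0,0,0.17,0,0,0,0,0,0,0.17,0,0,0,0,0,0,0.17,0,0,3,0,0,0,0.17,0,0,1,0,0,0,0.17,0,0,0.6,0,0,0,0.17,0,0,0.2,0,0,0,0.17,0,0,0,0,0,0,0.17]'
python3 -c "
from h import *
print(where())"
python3 -m inch '[0,0.8,0,0,0,0,0.17,0,1,0,0,0,0,0.17,0,1.2,0,0,0,0,0.17,0,1.5,0,0,0,0,0.17,0,1.5,0,0,0,0,0.17,0,1.5,0,0,0,0,0.17,0,1.5,0,0,0,0,0.17,0,1.5,0,0,0,0,0.17,0,1.5,0,0,0,0,0.17,0,1.5,0,0,0,0,0.17,0,1.5,0,0,0,0,0.17,0,1.5,0,0,0,0,0.17,0,1.5,0,0,0,0,0.17,0,1.5,0,0,0,0,0.17,0,1.2,0,0,0,0,0.17,0,1,0,0,0,0,0.17,0,1,0,0,0,0,0.17,0,1,0,0,0,0,0.17,0,1,0,0,0,0,0.17,0,1,0,0,0,0,0.17]'
python3 -m inch '[0,0.3,0,0,0,0,0.17,0,0,0,0,0,0,0.17,0,0,-3,0,0,0,0.17,0,0,-1,0,0,0,0.17]'
python3 -c "
from h import *
print(where(),go(.132,-.081,.12))
im,_=ctrl.camera('scene')
cv2.imwrite('pics/sc4.png',cv2.resize(im[100:275,185:335],None,fx=3.4,fy=3.4,interpolation=cv2.INTER_CUBIC)[:,:,::-1])"
```

```text
time_s: 15.82
ee_pos: [0.5239, 0.1607, 0.0824]
eef_rot: [-3.142, -0.001, 0.193]
force: [-0.1, 0.6, 0.5]
grip_width: 0.016
(array([ 0.1153, -0.0341]), array([0.5239, 0.1607, 0.0824]), np.float64(-0.0003), array([-0.13,  0.58,  0.52]), 0.01601556113781668, 15.825)
time_s: 18.32
ee_pos: [0.5731, -0.0921, 0.082]
eef_rot: [3.142, -0.0, 0.193]
force: [0.4, -0.1, -0.2]
grip_width: 0.016
time_s: 18.82
ee_pos: [0.5741, -0.0943, 0.1234]
eef_rot: [3.141, -0.002, 0.193]
force: [-0.1, -0.6, 0.2]
grip_width: 0.016
(array([-0.1446, -0.0344]), array([ 0.5741, -0.0943,  0.1234]), np.float64(0.0002), array([-0.14, -0.56,  0.2 ]), 0.01600633124562949, 18.825) [  4.66 -27.66   0.33]
```

View pics/sc4.png

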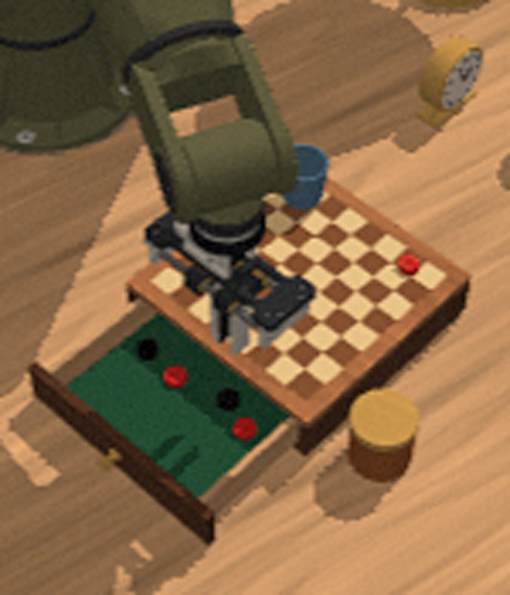

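Four are in. Next is the last one, at box (.099,-.081).

```bash
python3 -m inch '[0.93,-5.5,0,0,0,0,0.17,0.93,-5.5,0,0,0,0,0.17,0.93,-5.5,0,0,0,0,0.17,0.93,-5.5,0,0,0,0,0.17,0.93,-5.6,0,0,0,0,0.17,0,0,0,0,0,0,0.17,0,0,0,0,0,0,0.17,0,0,2.5,0,0,0,0.17,0,0,1,0,0,0,0.17,0,0,0.7,0,0,0,0.17,0,0,0.2,0,0,0,0.17,0,0,0,0,0,0,0.17]'
python3 -c "
from h import *
print(where())"
python3 -m inch '[0,0.8,0,0,0,0,0.17,0,1,0,0,0,0,0.17,0,1.2,0,0,0,0,0.17,0,1.5,0,0,0,0,0.17,0,1.5,0,0,0,0,0.17,-0.1,1.5,0,0,0,0,0.17,-0.1,1.5,0,0,0,0,0.17,-0.1,1.5,0,0,0,0,0.17,-0.1,1.5,0,0,0,0,0.17,-0.1,1.5,0,0,0,0,0.17,-0.1,1.5,0,0,0,0,0.17,-0.1,1.5,0,0,0,0,0.17,-0.1,1.5,0,0,0,0,0.17,-0.1,1.5,0,0,0,0,0.17,-0.1,1.5,0,0,0,0,0.17,0,1.5,0,0,0,0,0.17,0,1,0,0,0,0,0.17,0,1,0,0,0,0,0.17,0,1,0,0,0,0,0.17,0,1,0,0,0,0,0.17]'
python3 -m inch '[0,0.5,0,0,0,0,0.17,0,0,0,0,0,0,0.17,0,0,-3,0,0,0,0.17,0,0,-1,0,0,0,0.17]'
python3 -c "
from h import *
print(where(),go(-.36,-.06,.12))
im,_=ctrl.camera('scene')
cv2.imwrite('pics/sc5.png',cv2.resize(im[100:275,185:335],None,fx=3.4,fy=3.4,interpolation=cv2.INTER_CUBIC)[:,:,::-1])"
```

```text
time_s: 20.38
ee_pos: [0.5665, 0.1853, 0.0783]
eef_rot: [-3.142, -0.001, 0.193]
force: [0.7, -0.6, 0.1]
grip_width: 0.0156
(array([ 0.1313, -0.0806]), array([0.5665, 0.1853, 0.0783]), np.float64(-0.0003), array([ 0.67, -0.6 ,  0.1 ]), 0.015585472779719646, 20.375)
time_s: 22.88
ee_pos: [0.6074, -0.0772, 0.0779]
eef_rot: [3.142, 0.0, 0.193]
force: [0.9, -0.5, -0.3]
grip_width: 0.0163
time_s: 23.38
ee_pos: [0.6088, -0.0814, 0.1195]
eef_rot: [3.141, -0.002, 0.193]
force: [0.1, 0.5, 0.9]
grip_width: 0.0162
(array([-0.1386, -0.0709]), array([ 0.6088, -0.0814,  0.1195]), np.float64(0.0001), array([0.1, 0.5, 0.9]), 0.01621095786159216, 23.375) [-1.1  22.14 -0.03]
```

View pics/sc5.png

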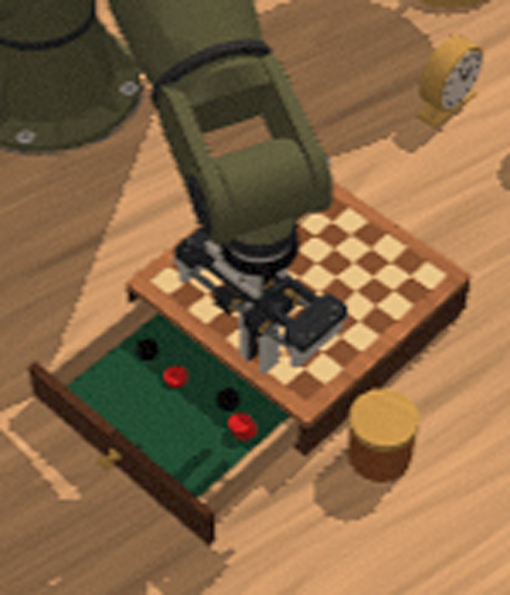

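```bash
python3 -m inch '[-1.4,4.1,0,0,0,0,0.64,-1.4,4.1,0,0,0,0,0.64,-1.4,4.1,0,0,0,0,0.64,-1.4,4.1,0,0,0,0,0.64,-1.5,4.1,0,0,0,0,0.64,0,0,0,0,0,0,0.64,0,0,0,0,0,0,0.64]'
python3 -c "
from h import *
print(where(),go(-.344,.0,.032))
im,_=ctrl.camera('scene');t,_=ctrl.camera('top')
a=cv2.resize(im[100:275,185:335],None,fx=2.8,fy=2.8,interpolation=cv2.INTER_CUBIC)
b=cv2.resize(t[135:265,190:365],None,fx=2.2,fy=2.8,interpolation=cv2.INTER_CUBIC)
o=np.zeros((490,a.shape[1]+b.shape[1],3),np.uint8);o[:a.shape[0],:a.shape[1]]=a;o[:b.shape[0],a.shape[1]:]=b
cv2.imwrite('pics/sc6.png',o[:,:,::-1])"
```

```text
time_s: 24.3
ee_pos: [0.5778, -0.2956, 0.1172]
eef_rot: [-3.141, 0.001, 0.193]
force: [-0.6, 1.3, -0.5]
grip_width: 0.0602
(array([-0.3429,  0.0007]), array([ 0.5778, -0.2956,  0.1172]), np.float64(-0.0001), array([-0.55,  1.3 , -0.53]), 0.06023275015723011, 24.3) [0.07 0.12 8.52]
```

View pics/sc6.png

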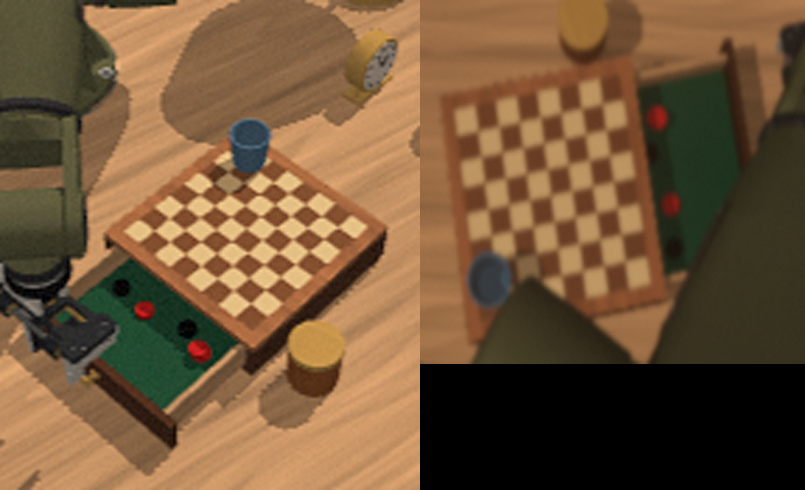

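The board is clear: four are visible on the drawer floor, and the last red one is stacked on the other red at the right. I'll push the drawer with the fingers either side of the knob.

```bash
python3 -m inch '[0,0,3,0,0,0,0.64,0,0,3,0,0,0,0.64,0,0,2.3,0,0,0,0.64,0,0,0,0,0,0,0.64]'
python3 -c "
from h import *
print(where())"
python3 -m inch '[0,-1,0,0,0,0,0.64,0,-1,0,0,0,0,0.64,0,-1,0,0,0,0,0.64,0,-1,0,0,0,0,0.64,0,-1,0,0,0,0,0.64,0,-1.1,0,0,0,0,0.64,0,-1.1,0,0,0,0,0.64,0,-1.1,0,0,0,0,0.64,0,-1.1,0,0,0,0,0.64,0,-1.1,0,0,0,0,0.64,0,-1.1,0,0,0,0,0.64,0,-1.1,0,0,0,0,0.64,0,-1.1,0,0,0,0,0.64,0,-1.1,0,0,0,0,0.64,0,-1,0,0,0,0,0.64,0,-0.7,0,0,0,0,0.64,0,-0.3,0,0,0,0,0.64]'
python3 -c "
from h import *
print(where())"
```

```text
time_s: 24.9
ee_pos: [0.5774, -0.295, 0.0334]
eef_rot: [-3.14, 0.002, 0.194]
force: [0.2, 0.4, 0.4]
grip_width: 0.0608
(array([-0.3421,  0.0009]), array([ 0.5774, -0.295 ,  0.0334]), np.float64(0.001), array([0.16, 0.36, 0.43]), 0.06075093332242835, 24.9)
time_s: 27.02
ee_pos: [0.5453, -0.13, 0.0348]
eef_rot: [-3.141, 0.0, 0.193]
force: [-0.9, -2.6, 0.2]
grip_width: 0.0601
(array([-0.1741,  0.0008]), array([ 0.5453, -0.13  ,  0.0348]), np.float64(0.0001), array([-0.85, -2.64,  0.24]), 0.060099367984177324, 27.025)
```

Now close the last ~1.5 cm in small steps, watching the force.

```bash
for i in 1 2 3 4 5 6 7 8; do :; done; python3 -m inch '[0,-0.5,0,0,0,0,0.64,0,-0.5,0,0,0,0,0.64,0,-0.2,0,0,0,0,0.64,0,0,0,0,0,0,0.64]'; python3 -c "
from h import *
print(where())"; python3 -m inch '[0,-0.2,0,0,0,0,0.64,0,0,0,0,0,0,0.64]';python3 -m inch '[0,-0.2,0,0,0,0,0.64,0,0,0,0,0,0,0.64]'; python3 -c "
from h import *
print(where())"
```

```text
time_s: 27.52
ee_pos: [0.5432, -0.1184, 0.0349]
eef_rot: [-3.141, -0.0, 0.193]
force: [-1.1, -0.8, 0.3]
grip_width: 0.06
(array([-0.1623,  0.0006]), array([ 0.5432, -0.1184,  0.0349]), np.float64(-0.0002), array([-1.13, -0.81,  0.35]), 0.06001306411121157, 27.525)
time_s: 27.78
ee_pos: [0.5429, -0.1167, 0.035]
eef_rot: [-3.142, -0.0, 0.193]
force: [0.5, 0.5, 1.5]
grip_width: 0.0602
time_s: 28.02
ee_pos: [0.5428, -0.1163, 0.0351]
eef_rot: [3.139, -0.001, 0.193]
force: [2.1, -13.6, -3.2]
grip_width: 0.0599
(array([-0.1602,  0.0006]), array([ 0.5428, -0.1163,  0.0351]), np.float64(0.0003), array([  2.07, -13.6 ,  -3.16]), 0.05986889444134572, 28.025)
```

The push stalled at box x = -0.160, which is the shut position, with 13.6 N. I'll hold, retreat and check.

```bash
python3 -m inch '[0,0,0,0,0,0,0.64,0,0,0,0,0,0,0.64,0,1,0,0,0,0,0.64,0,3,0,0,0,0,0.64,0,4,0,0,0,0,0.64,0,4,0,0,0,0,0.64,0,0,-4,0,0,0,0.64,0,0,-4,0,0,0,0.64,0,0,-4,0,0,0,0.64,0,0,0,0,0,0,0.64,0,0,0,0,0,0,0.64]'
python3 -c "
from h import *
print(where())
im,_=ctrl.camera('scene');t,_=ctrl.camera('top')
for c in('top','scene'):
    print(c,[(round(r['score'],2),ray(c,[r['centre']],.034)[0].round(3)) for r in ctrl.place_of(c,'drawer_front')[:2]],[(round(r['score'],2),ray(c,[r['centre']],.0)[0].round(3)) for r in ctrl.place_of(c,'candle')[:1]],[(round(r['score'],2),ray(c,[r['centre']],.075)[0].round(3)) for r in ctrl.place_of(c,'cup')[:1]])
a=cv2.resize(im[100:275,185:335],None,fx=2.8,fy=2.8,interpolation=cv2.INTER_CUBIC)
b=cv2.resize(t[135:265,190:340],None,fx=2.5,fy=2.5,interpolation=cv2.INTER_CUBIC)
o=np.zeros((490,a.shape[1]+b.shape[1],3),np.uint8);o[:a.shape[0],:a.shape[1]]=a;o[:b.shape[0],a.shape[1]:]=b
cv2.imwrite('pics/sc7.png',o[:,:,::-1])"
```

```text
time_s: 29.4
ee_pos: [0.565, -0.2325, 0.154]
eef_rot: [-3.141, 0.001, 0.193]
force: [-0.3, -0.7, -0.1]
grip_width: 0.0601
(array([-0.2785,  0.0011]), array([ 0.565 , -0.2325,  0.154 ]), np.float64(-0.0003), array([-0.35, -0.73, -0.08]), 0.060092375294830656, 29.4)
top [(0.64, array([ 0.532, -0.113,  0.034]))] [(0.79, array([0.728, 0.001, 0.   ]))] [(0.65, array([0.414, 0.133, 0.075]))]
scene [(0.98, array([ 0.526, -0.095,  0.034]))] [(0.84, array([ 0.731, -0.005,  0.   ]))] [(0.68, array([0.418, 0.12 , 0.075]))]
```

View pics/sc7.png

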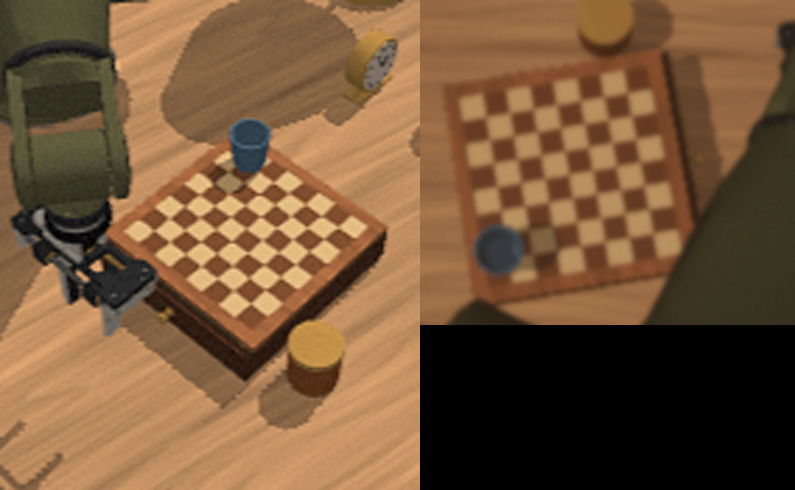

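```bash
python3 -c "
from station import ctrl; print(ctrl.hand_in())"
```

```text
the job is handed in; nothing more can be done
None
```

I swept all five draughtsmen over the front edge into the open drawer, one at a time, with each cradled between the slightly open fingers. I then pushed the drawer shut with the fingers either side of the knob, and handed the job in at about 29.4 s.

**Men:** before I shut the drawer, the pictures showed the board empty apart from the cup. Four men lay on the drawer floor. I took the fifth, a red one, to be stacked on the other red, because that disc looked two layers thick. I did not check the stack by depth.

**Drawer:** the push stopped hard at 13.6 N with the fingertips at box x = -0.160 m, the position I expected for fully shut. The final picture shows it closed. The networks put the drawer front within about 2 cm of the shut position, too coarse to confirm the 4 mm limit, so the evidence for that is the hard stop.

**Other things:** the cup and the candle were where they started, within the roughly 1 cm scatter of the detections. I did not measure the books, clock, mug, case or remote again; the arm moved them in no picture I viewed. It was clear of everything in the last picture.

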